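# Fill the empty place in each display tray

## Robot

A 6-joint arm with a two-finger parallel gripper is mounted at the origin on the work surface. World frame = base frame: x ahead of the robot, y to its left, z up, the work surface at z = 0. Lengths are in m, angles in rad, forces in N, time in s.
With the tool pointing down it reaches from about 0.3 to 0.875 m from the base axis. Payload 6.4 kg.
Tool frame: the origin (TCP) lies at the very end of the fingers, on their centre line; the grasp point (between the pads) lies 19 mm behind it; z points along the fingers, y is the line along which they close (so a half turn about z gives the same grasp; the last joint's range is limited). The gripper opens to 85 mm and grips with 20 to 120 N. Pads are 22 mm wide; open, the fingers measure 114 mm over their backs; the gripper's body (76 mm by 85 mm) begins 54 mm behind the grasp point. The pads swing forward as they close: fully open they stand 13 mm farther back than shut.
Start: joints at [1.078, 0.181, 1.607, -0, 1.354, -0.206], TCP at [0.163, 0.552, 0.231] pointing down, gripper open.
Joint ranges: [-2.99, 2.99], [-0.89, 2.07], [0.3, 2.58], [-1.14, 4.28], [0, 2.63], [-3.12, 3.12]. Speed limits (rad/s): [2.57, 2.57, 3.01, 3.14, 3.14, 3.14].

## Interface

Orientations are given as a unit quaternion [w, x, y, z].
In Python, from bench import ctrl gives the robot as it stands.
- The arm moves only by the tool jog_arm, never from a script. Its argument "series" is a list that holds one entry, the list of rows, each a list of 7 numbers: the shift along the tool's x, y, z in mm, then the turn, a rotation vector about the tool's x, y, z in rad, then the finger opening in mm, from 0 to 85.4. In form: [[[tx, ty, tz, rx, ry, rz, gripper], ...]]. A call has exactly 10 rows; each row shifts and turns the commanded pose from where the row before left it, along the tool's axes as they then stand; what a row does not reach is not made up. A row lasts 1/10 s, in which the tool goes at most 50 mm and 8.59 degrees, less where a joint would pass 70% of its speed; a pose out of reach is approached as far as the arm can. A call with a gripper value outside its range is refused whole. The fingers move at their own pace and stop on an object; the grip force is fixed at half the most. Time passes only in rows, so rows that do not move let the fingers close, or fill a call up. It gives the time, the measured TCP pose, the force, the opening and the grip force at its end, in the units of the state.
- ctrl.get_obs(): the state, without advancing time (a new reading comes with each control period).
- ctrl.camera(name): name is "side" or "top" or "wrist"; returns a dict with "frame" (384x512x3 uint8, blue, green, red), "z_map" (384x512 float32, m along the optical axis (not along the pixel's ray), 0 where there is no reading), "fx", "fy", "cx", "cy" (pixels), "xyz" and "rotation" of the camera in the world. Camera axes: x right, y down, z forward; pixel columns grow to the right and rows downward; lengths in m; the calibration is good to about 2 mm. A picture is of the moment at which its call begins.
- ctrl.hand_in(): hands the job in; it is judged then, once.
The state is a dict: "time_s": time; "q": joint angles; "dq": joint speeds; "joint_efforts": joint torques, N m; "eef_pos": TCP position; "eef_rot": TCP orientation; "wrist_force": force on the tool from outside, world axes, zero at the start; "torque": the same for the moment, N m; "opening": opening from 0.0 (shut) to 1.0 (fully open); "grasp_force": force on a finger pad.
Only numpy, scipy, OpenCV 4.12 (cv2) and the standard library are available. Lean on these libraries where they do the work, as an engineer would, in place of code of your own. Each camera call takes 0.05 s, during which the arm holds its last target. There are 200 camera calls.

## Task

Four loose products stand on the packing bench: a jar, a vinegar bottle, a seasoning tin and a carton. Put each one into the empty front place of the display tray that holds its own kind, standing upright on the tray floor, the carton squared up like the cartons behind it. Set them down gently without dropping or tipping them, do not ram the trays or the stock in them, and leave the tape roll and the cutter where they lie.

Things in the scene. Friction and masses are not known exactly. Their poses are not given: they have to be found in the camera images.
- jar: Squat straight-sided glass jar of beige nut paste with a white label, green stripe and a gold twist lid: 60 mm across the lid (top 16 mm), body 58 mm across, 72 mm high, about 0.3 kg. Stands loose on the bench, upright; origin: centre of its underside, z up.
- bottle: Small amber glass vinegar bottle with a white label, red stripe and a black screw cap: body 52 mm across up to 85 mm height, then narrowing to a neck 25 mm across; cap 30 mm across from 126 mm to the top at 150 mm; about 0.32 kg. Best gripped by the cap. Stands loose on the bench, upright; origin: centre of its underside, z up.
- tin: Slim blue seasoning tin with a white band and a red lid: 46 mm across, 85 mm high, about 0.14 kg. Stands loose on the bench, upright; origin: centre of its underside, z up.
- carton: Yellow folding carton with an orange band and white panels: 42 mm deep (x) by 58 mm wide (y) by 105 mm high, about 0.16 kg, a rigid box; its two broad faces look along -x and +x and are alike, so either may face the front. Stands loose on the bench, upright; origin: centre of its underside, z up.
- tray_jar: Fixed cardboard tray, green bands, holding two gold-lidded jars (fixed, tops 75 mm above bench) behind an empty place. Origin: centre of the empty place, tray underside; floor 3 mm thick. x: from the empty place to the stock, centred at x 68 and 131 mm; y across. Place 76 long (x) by 76 wide (y). Tray x -41 to 167, 82 wide; walls 3 thick, front 20 high, sides 26, beside the stock 46.
- tray_bottle: Fixed cardboard tray, black bands, holding two amber bottles (fixed, tops 153 mm above bench) behind an empty place. Origin: centre of the empty place, tray underside; floor 3 mm thick. x: from the empty place to the stock, centred at x 60 and 115 mm; y across. Place 68 long (x) by 68 wide (y). Tray x -37 to 147, 74 wide; walls 3 thick, front 20 high, sides 26, beside the stock 46.
- tray_tin: Fixed cardboard tray, blue bands, holding two blue red-lidded tins (fixed, tops 88 mm above bench) behind an empty place. Origin: centre of the empty place, tray underside; floor 3 mm thick. x: from the empty place to the stock, centred at x 54 and 103 mm; y across. Place 62 long (x) by 62 wide (y). Tray x -34 to 132, 68 wide; walls 3 thick, front 20 high, sides 26, beside the stock 46.
- tray_carton: Fixed cardboard tray, orange bands, holding two yellow cartons (square to it) (fixed, tops 108 mm above bench) behind an empty place. Origin: centre of the empty place, tray underside; floor 3 mm thick. x: from the empty place to the stock, centred at x 50 and 95 mm; y across. Place 58 long (x) by 74 wide (y). Tray x -32 to 122, 80 wide; walls 3 thick, front 20 high, sides 26, beside the stock 46.
- tape_roll: Bystander: roll of brown packing tape lying flat round its pale core, 88 mm across, 50 mm high, loose. Origin: centre of its underside.
- cutter: Bystander: orange safety cutter lying flat, about 140 mm long (along its x), 26 mm wide, 18 mm high, loose. Origin: under its middle.
Mind the look-alikes: they are no part of the job. There is more than one size of the tin; the one meant has the size given above. What is shaped like the jar but purple or turquoise is not meant.

How it is judged:
By the outcome, as a careful person would: the job done as asked, in the order asked, and still so for the second after the job is handed in, with the robot touching nothing.
It also fails if it takes over 115 s, if anything falls off the work surface, if the arm or the gripper's body presses on something with over 40 N, if the wrist force passes 120 N, or if a joint passes its speed limit or range.

## Working session

There is one attempt and no reset: what is moved stays moved. The work goes in short steps, Python scripts to look and compute and a tool call to move; the robot and the scene stay as the last step left them, time stands still between calls to the robot, and variables do not carry over. Pictures are saved under pics/ and viewed, at most 14 in all, crops included, and the job is handed in when it is done.

Besides the shell and the picture viewer there is one more tool, called by a JSON object that holds its "fn" and its "kwargs". jog_arm: Moves the arm, as the interface text tells. Its arguments: {"type":"object","properties":{"series":{"type":"array"}},"required":["series"]}

```bash
mkdir -p pics; cat > h.py <<'E'
import numpy as np, cv2
from bench import ctrl
def cloud(c):
    z=c["z_map"]; v,u=np.mgrid[:z.shape[0],:z.shape[1]]
    p=np.stack([(u-c["cx"])/c["fx"]*z,(v-c["cy"])/c["fy"]*z,z],-1)
    R=np.array(c["rotation"],float)
    if R.size==4:
        from scipy.spatial.transform import Rotation as Ro
        R=Ro.from_quat(R.ravel()[[1,2,3,0]]).as_matrix()
    w=p@R.T+np.array(c["xyz"]); w[z<=0]=np.nan
    return w
E
python3 - <<'E'
from h import *
o=ctrl.get_obs(); print(o)
for n in ("top","side"):
    c=ctrl.camera(n); cv2.imwrite(f"pics/{n}0.png",cv2.resize(c["frame"],(800,600),interpolation=cv2.INTER_CUBIC)); np.save(n+"0.npy",c,allow_pickle=True)
    print(n,c["xyz"],c["rotation"],c["fx"],c["cx"],c["cy"])
    w=cloud(c); print(np.nanpercentile(w.reshape(-1,3),[1,50,99],axis=0).round(3))
E
```

```text
{'time_s': 0.0, 'q': array([ 1.07769960e+00,  1.81546769e-01,  1.60799702e+00, -7.26295891e-07,
        1.35380620e+00, -2.06322997e-01]), 'dq': array([-0.00130659, -0.0001393 , -0.00034607, -0.00135647,  0.00052641,
       -0.00162718]), 'joint_efforts': array([-2.09572725e-03, -4.44862962e+01, -3.51339233e+01, -5.57696094e-04,
        9.28847061e-03,  4.38511393e-05]), 'eef_pos': array([0.1623744 , 0.55102444, 0.23038625]), 'eef_rot': array([-3.00719591e-04,  1.42895902e-01,  9.89737333e-01, -8.25602469e-04]), 'wrist_force': array([ 0.87241517,  0.50807528, -0.55432357]), 'torque': array([-0.03373444,  0.04915578,  0.02059088]), 'grasp_force': 0.0, 'opening': 1.0000709762019007}
top [0.29226885 0.0236588  0.99718887] [ 0.08067025 -0.68899949  0.71580435 -0.07997586] 394.28054588838796 253.65026204905098 189.3587797431282
[[ 0.066 -1.018 -0.754]
 [ 0.517  0.015  0.002]
 [ 1.677  1.068  0.123]]
side [-0.11988319 -0.53620473  0.75828074] [-0.38161715  0.83883461 -0.35450703  0.15827072] 441.3012756481334 253.80826964466223 182.78739632094323
[[-1.200e-01 -5.500e-01 -7.510e-01]
 [ 4.750e-01 -1.200e-02  1.000e-03]
 [ 2.491e+00  1.768e+00  3.900e-01]]
```

View pics/top0.png

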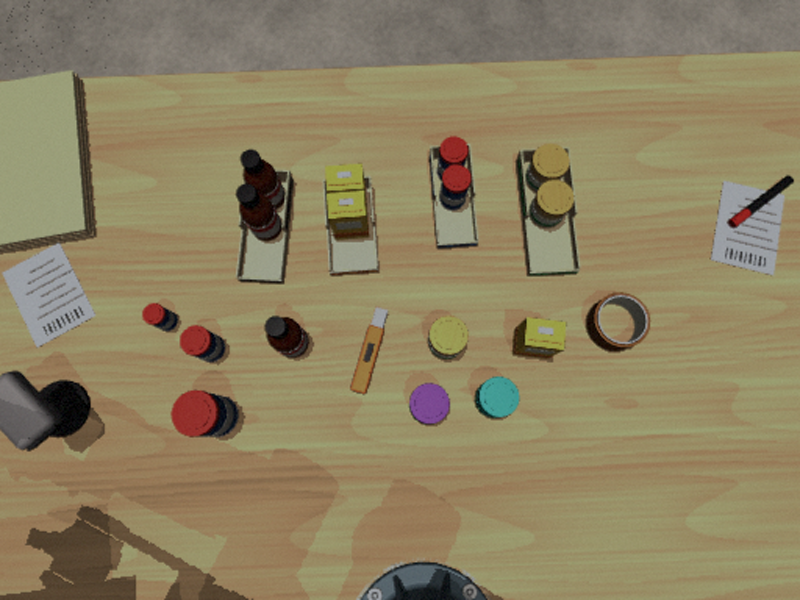

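View pics/side0.png

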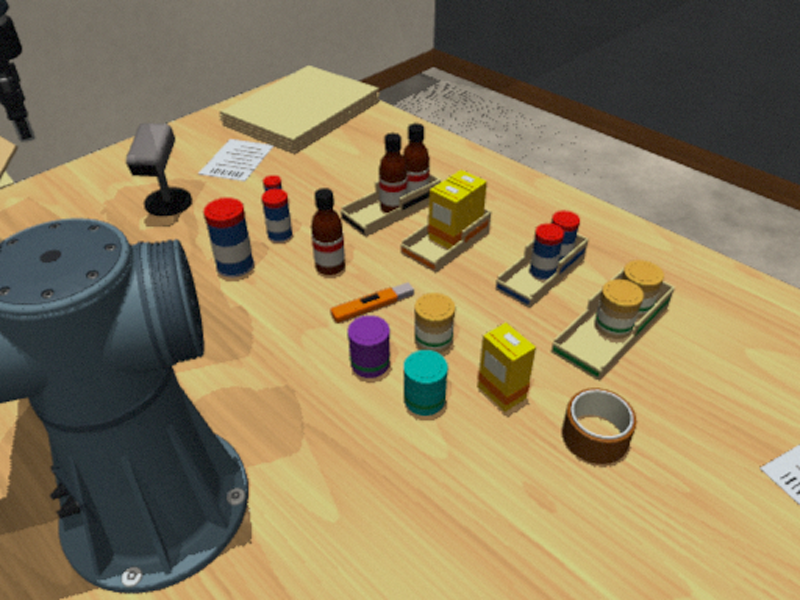

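Top view (800x600): the loose jar is at (448,338), carton (540,337), bottle (285,335), tape (620,320) and cutter (370,350). The trays run bottle, carton, tin, jar from left to right. The tin candidates are (158,316), (200,343) and (203,413), to be settled by size. The purple jar (430,404) and turquoise jar (498,398) are not meant.

```bash
python3 - <<'E'
from h import *
c=np.load("top0.npy",allow_pickle=True).item(); w=cloud(c)
seeds=dict(tinS=(155,313),tinM=(197,341),tinL=(198,413),bottle=(277,326),jar=(448,336),carton=(545,332),purple=(430,403),
 B1=(247,197),B2=(252,160),C1=(347,204),C2=(345,176),T1=(455,180),T2=(454,152),J1=(555,200),J2=(550,162))
P={}
for n,(u,v) in seeds.items():
    u,v=int(u*.64),int(v*.64)
    z0=np.nanmedian(w[v-2:v+3,u-2:u+3,2])
    m=(abs(w[...,2]-z0)<.007).astype(np.uint8)
    k,l=cv2.connectedComponents(m,connectivity=4); q=w[l==l[v,u]]
    (cx,cy),r=cv2.minEnclosingCircle(q[:,:2].astype(np.float32)); R=cv2.minAreaRect((q[:,:2]*1000).astype(np.float32))
    P[n]=q[:,:2].mean(0)
    print(n,"z",z0.round(4),len(q),"mean",P[n].round(4),"enc",round(cx,4),round(cy,4),"d",round(2*r,4),"rect",np.round(R[0],1),np.round(R[1],1),round(R[2],1), "eqd",round(2*np.sqrt(len(q)/np.pi)*(c["xyz"][2]-z0)/c["fx"],4))
for a in "BCTJ":
    d=P[a+"2"]-P[a+"1"]; print(a,"yaw",np.degrees(np.arctan2(d[1],d[0])).round(2),np.hypot(*d).round(4))
# tray walls: points 12<z<32mm near
for a,(u0,u1,v0,v1) in dict(B=(225,300,150,290),C=(318,386,150,280),T=(425,482,130,252),J=(512,585,140,280)).items():
    s=w[int(v0*.64):int(v1*.64),int(u0*.64):int(u1*.64)].reshape(-1,3)
    x0=P[a+"1"]; s=s[(s[:,2]>.012)&(s[:,2]<.06)]
    R=cv2.minAreaRect((s[:,:2]*1000).astype(np.float32)); print(a,len(s),np.round(R[0],1),np.round(R[1],1),round(R[2],2))
for n,(u,v,h) in dict(tape=(620,320,.05),cutter=(368,350,.018)).items():
    u,v=int(u*.64),int(v*.64); s=w[v-40:v+40,u-30:u+30].reshape(-1,3); s=s[(s[:,2]>h*.6)&(s[:,2]<h*1.2)]
    print(n,cv2.minAreaRect((s[:,:2]*1000).astype(np.float32)))
f=c["frame"][180:300,80:220]; cv2.imwrite("pics/tins.png",cv2.resize(f,(700,600),interpolation=cv2.INTER_CUBIC))
E
```

```text
tinS z 0.0646 162 mean [0.4953 0.3984] enc 0.4952 0.399 d 0.0347 rect [495.7 398.5] [33.4 32.4] 89.4 eqd 0.034
tinM z 0.0868 307 mean [0.4472 0.3249] enc 0.4481 0.3254 d 0.0464 rect [447.1 325.2] [44.3 44. ] 23.7 eqd 0.0456
tinL z 0.1218 695 mean [0.3383 0.3104] enc 0.3388 0.311 d 0.0653 rect [337.9 310.7] [62.1 62.5] 87.8 eqd 0.066
bottle z 0.1518 149 mean [0.4516 0.192 ] enc 0.4522 0.1928 d 0.0299 rect [452.1 192.6] [29.3 27.3] 43.9 eqd 0.0295
jar z 0.075 491 mean [ 0.4428 -0.0555] enc 0.4434 -0.0554 d 0.06 rect [443.7 -56. ] [57.3 58.2] 89.7 eqd 0.0585
carton z 0.1075 480 mean [ 0.4343 -0.1929] enc 0.4343 -0.193 d 0.0683 rect [ 434.7 -193.6] [58.  42.8] 80.4 eqd 0.0558
purple z 0.074 526 mean [ 0.342  -0.0212] enc 0.3425 -0.0213 d 0.0597 rect [343.1 -21.7] [58.1 57.3] 87.4 eqd 0.0606
B1 z 0.1544 137 mean [0.65   0.2356] enc 0.6514 0.2364 d 0.03 rect [650.2 236. ] [28.2 27.5] 84.8 eqd 0.0282
B2 z 0.1547 130 mean [0.7047 0.2301] enc 0.7054 0.2306 d 0.0303 rect [705.4 230.1] [28.4 28. ] 5.1 eqd 0.0275
C1 z 0.1098 828 mean [0.6665 0.0941] enc 0.6685 0.0946 d 0.1041 rect [668.1  94.4] 
[... 336 characters left out ...]
7 43.8] 1.5 eqd 0.0584
J1 z 0.0782 850 mean [ 0.6876 -0.2362] enc 0.6889 -0.2349 d 0.1217 rect [ 688.9 -236.5] [121.3  58.6] 0.2 eqd 0.0767
J2 z 0.0765 869 mean [ 0.6874 -0.2358] enc 0.6889 -0.2349 d 0.1217 rect [ 688.9 -236.4] [121.3  58.6] 0.3 eqd 0.0777
B yaw -5.8 0.055
C yaw 0.0 0.0
T yaw -38.24 0.0001
J yaw 117.81 0.0004
B 658 [646.1 236.6] [ 75.6 186.3] 84.01
C 437 [639.9  93.1] [155.   80.7] 2.33
T 528 [685.9 -80.6] [167.5  68.7] 1.99
J 890 [ 652.8 -236.9] [210.5  83.8] 0.78
tape ((484.8559265136719, -303.96661376953125), (156.1546630859375, 88.13723754882812), 46.02459716796875)
cutter ((411.397216796875, 63.92348861694336), (174.00534057617188, 83.0669174194336), 10.739773750305176)
```

View pics/tins.png

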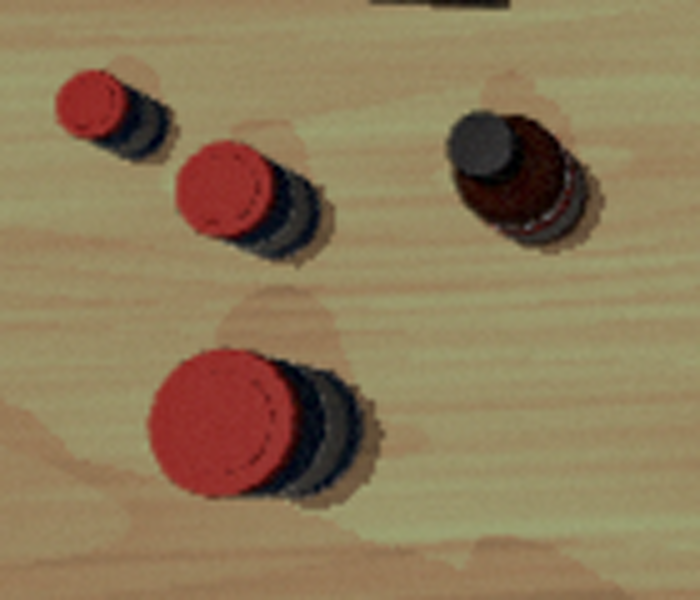

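The tin meant is the middle one, at (200,343): 46 mm across and top at about 85 mm. The small one at (158,316) is 34x65 mm and the large one at (203,413) is 65x120 mm, so neither fits. The crop confirms this. The tray fits agree with the stock positions.

```bash
cat >> h.py <<'E'
from scipy.spatial.transform import Rotation as Ro
def plan(wps):
    """wps: (x,y,z [mm], phi [deg, world angle of tool y], opening, n rows); prints tool-frame rows"""
    o=ctrl.get_obs(); R=Ro.from_quat(np.array(o["eef_rot"])[[1,2,3,0]]).as_matrix(); p=np.array(o["eef_pos"])*1e3
    ph=np.degrees(np.arctan2(R[1,1],R[0,1])); print("at",p.round(1),"phi",ph.round(2),"tilt",R[:2,2].round(4),"t",round(o["time_s"],2),"q",np.round(o["q"],2))
    down=lambda a:Ro.from_euler("z",a-90,degrees=True).as_matrix()@np.diag([-1,1,-1.])
    out=[]
    for x,y,z,f,g,n in wps:
        g0=p.copy(); f0=ph
        for i in range(1,n+1):
            s=i/n if n<4 else (lambda c:c[i]/c[-1])(np.cumsum([0]+[min(1,(k+.6)/2,(n-k-.4)/2) for k in range(n)]))
            t=g0+(np.array([x,y,z])-g0)*s; d=np.round((down(ph).T@(t-p))*2)/2
            r=np.round(-np.radians(f0+(f-f0)*s-ph),3)
            p=p+down(ph)@d; ph-=np.degrees(r); out.append([*map(float,d+0),0,0,float(r+0),g])
    for i in range(0,len(out),10): print(str(out[i:i+10]).replace(" ","").replace(".0,",","))
E
python3 - <<'E'
from h import *
plan([(443.5,-55.5,150,90.5,80,20),(443.5,-55.5,36,90.5,80,6),(443.5,-55.5,36,90.5,0,4)])
E
```

```text
at [162.4 551.1 230.5] phi 73.56 tilt [-0.0008 -0.0014] t 0.1 q [ 1.08  0.18  1.61  0.    1.35 -0.21]
[[-7.5,-8.5,1.5,0,0,-0.005,80],[-19,-22,3.5,0,0,-0.013,80],[-24,-28,4.5,0,0,-0.016,80],[-23,-28.5,4,0,0,-0.016,80],[-23,-28.5,4.5,0,0,-0.017,80],[-22.5,-29.5,4.5,0,0,-0.016,80],[-21.5,-29.5,4.5,0,0,-0.016,80],[-21.5,-29.5,4.5,0,0,-0.016,80],[-21,-30.5,4.5,0,0,-0.017,80],[-20.5,-30.5,4,0,0,-0.016,80]]
[[-20,-31,4.5,0,0,-0.016,80],[-19,-31,4.5,0,0,-0.016,80],[-19,-31.5,4.5,0,0,-0.017,80],[-18.5,-32,4.5,0,0,-0.016,80],[-18,-32,4.5,0,0,-0.016,80],[-17,-32,4.5,0,0,-0.016,80],[-17,-33,4,0,0,-0.016,80],[-16.5,-33,4.5,0,0,-0.017,80],[-12.5,-26.5,3.5,0,0,-0.013,80],[-4.5,-10,1.5,0,0,-0.005,80]]
[[0,0,8,0,0,0,80],[0,0,22,0,0,0,80],[0,0,27,0,0,0,80],[0,0,27,0,0,0,80],[0,0,22,0,0,0,80],[0,0,8,0,0,0,80],[0,0,0,0,0,0,0],[0,0,0,0,0,0,0],[0,0,0,0,0,0,0],[0,0,0,0,0,0,0]]
```

{"fn": "jog_arm", "kwargs": {"series": [[[-7.5,-8.5,1.5,0,0,-0.005,80],[-19,-22,3.5,0,0,-0.013,80],[-24,-28,4.5,0,0,-0.016,80],[-23,-28.5,4,0,0,-0.016,80],[-23,-28.5,4.5,0,0,-0.017,80],[-22.5,-29.5,4.5,0,0,-0.016,80],[-21.5,-29.5,4.5,0,0,-0.016,80],[-21.5,-29.5,4.5,0,0,-0.016,80],[-21,-30.5,4.5,0,0,-0.017,80],[-20.5,-30.5,4,0,0,-0.016,80]]]}}

```text
time_s: 1.1
eef_pos: [0.3032, 0.2462, 0.1908]
eef_rot: [0.0, 0.069, 0.998, -0.0]
wrist_force: [0.6, -0.4, 0.5]
opening: 0.936
grasp_force: 0.0
```

{"fn": "jog_arm", "kwargs": {"series": [[[-20,-31,4.5,0,0,-0.016,80],[-19,-31,4.5,0,0,-0.016,80],[-19,-31.5,4.5,0,0,-0.017,80],[-18.5,-32,4.5,0,0,-0.016,80],[-18,-32,4.5,0,0,-0.016,80],[-17,-32,4.5,0,0,-0.016,80],[-17,-33,4,0,0,-0.016,80],[-16.5,-33,4.5,0,0,-0.017,80],[-12.5,-26.5,3.5,0,0,-0.013,80],[-4.5,-10,1.5,0,0,-0.005,80]]]}}

```text
time_s: 2.1
eef_pos: [0.4439, -0.0577, 0.1504]
eef_rot: [-0.0, -0.003, 1.0, -0.0]
wrist_force: [-0.1, 0.1, -0.4]
opening: 0.937
grasp_force: 0.0
```

```bash
python3 - <<'E'
from h import *
plan([(443.5,-55.5,36,90.5,80,8),(443.5,-55.5,36,90.5,80,2)])
c=ctrl.camera("wrist"); w=cloud(c); cv2.imwrite("pics/w1.png",c["frame"]); 
s=w[(w[...,2]>.062)&(w[...,2]<.085)]; s=s[np.hypot(s[:,0]-.4435,s[:,1]+.0555)<.045]; print(len(s),cv2.minEnclosingCircle(s[:,:2].astype(np.float32)),np.median(s[:,2]))
E
```

```text
at [443.9 -57.7 150.4] phi 90.4 tilt [-0.0003 -0.0005] t 2.1 q [-0.4  -0.02  1.99 -0.    1.16 -1.97]
[[0,0,5.5,0,0,0,80],[0,0.5,15,0,0,0,80],[0,0,18,0,0,-0.001,80],[0,0.5,18.5,0,0,0,80],[0.5,0.5,18.5,0,0,0,80],[0,0.5,18.5,0,0,0,80],[0,0,15,0,0,-0.001,80],[0,0,5.5,0,0,0,80],[0,0,0,0,0,0,80],[0,0,0,0,0,0,80]]
3762 ((0.44342607259750366, -0.056952185928821564), 0.030144209042191505) 0.07403401980002094
```

{"fn": "jog_arm", "kwargs": {"series": [[[0,0,5,0,0,0,80],[0,0.5,15,0,0,0,80],[0,0,18,0,0,0,80],[0,0.5,19,0,0,0,80],[0,0,19,0,0,0,80],[0,0,19,0,0,0,80],[0,0,14,0,0,0,80],[0,0,5,0,0,0,80],[0,0,0,0,0,0,80],[0,0,0,0,0,0,0]]]}}

```text
time_s: 3.15
eef_pos: [0.444, -0.0537, 0.0374]
eef_rot: [0.0, -0.005, 1.0, -0.0]
wrist_force: [0.1, 0.8, 0.1]
opening: 0.791
grasp_force: 0.0
```

{"fn": "jog_arm", "kwargs": {"series": [[[0,0,0,0,0,0,0],[0,0,0,0,0,0,0],[0,0,0,0,0,0,0],[0,0,0,0,0,0,0],[0,0,0,0,0,0,0],[0,0,-3,0,0,0,0],[0,0,-8,0,0,0,0],[0,0,-15,0,0,0,0],[0,0,-15,0,0,0,0],[0,0,-15,0,0,0,0]]]}}

```text
time_s: 4.15
eef_pos: [0.4435, -0.054, 0.0936]
eef_rot: [-0.0, -0.005, 1.0, 0.0]
wrist_force: [-0.2, -0.2, -3.4]
opening: 0.684
grasp_force: 65.0
```

```bash
python3 - <<'E'
from h import *
plan([(589.5,-237,140,90.5,0,9),(589.5,-237,140,90.5,0,1),(589.5,-237,50,90.5,0,6),(589.5,-237,40,90.5,0,4)])
E
```

```text
at [443.5 -54.   93.6] phi 90.53 tilt [-0.0003  0.0001] t 4.15 q [-0.39  0.08  2.03  0.    1.03 -1.97]
[[-6,-7.5,-2,0,0,0,0],[-16,-20.5,-5,0,0,0,0],[-20,-26,-6.5,0,0,0,0],[-20,-25.5,-6.5,0,0,0,0],[-20,-25.5,-6.5,0,0,0,0],[-20,-25.5,-6.5,0,0,0,0],[-20.5,-25.5,-6.5,0,0,0,0],[-16,-20.5,-5,0,0,0,0],[-6,-8,-2,0,0,0,0],[0,0,0,0,0,0,0]]
[[0,0,6.5,0,0,0,0],[0,0,17,0,0,0,0],[0,0,21.5,0,0,0,0],[0,0,21.5,0,0,0,0],[0,0,17,0,0,0,0],[0,0,6.5,0,0,0,0],[0,0,1.5,0,0,0,0],[0,0,3.5,0,0,0,0],[0,0,4,0,0,0,0],[0,0,1,0,0,0,0]]
```

{"fn": "jog_arm", "kwargs": {"series": [[[-6,-7.5,-2,0,0,0,0],[-16,-20.5,-5,0,0,0,0],[-20,-26,-6.5,0,0,0,0],[-20,-25.5,-6.5,0,0,0,0],[-20,-25.5,-6.5,0,0,0,0],[-20,-25.5,-6.5,0,0,0,0],[-20.5,-25.5,-6.5,0,0,0,0],[-16,-20.5,-5,0,0,0,0],[-6,-8,-2,0,0,0,0],[0,0,0,0,0,0,0]]]}}

```text
time_s: 5.15
eef_pos: [0.5902, -0.2386, 0.1386]
eef_rot: [-0.0, -0.004, 1.0, 0.0]
wrist_force: [-0.7, 0.1, -2.1]
opening: 0.684
grasp_force: 65.2
```

```bash
python3 - <<'E'
from h import *
plan([(589.5,-237,55,90.5,0,6),(589.5,-237,41,90.5,0,4)])
c=ctrl.camera("side"); cv2.imwrite("pics/s1.png",cv2.resize(c["frame"][120:300,280:500],(800,600),interpolation=cv2.INTER_CUBIC))
E
```

```text
at [ 590.2 -238.6  138.6] phi 90.45 tilt [-0.0003  0.0001] t 5.15 q [-0.57  0.41  1.52 -0.    1.22 -2.15]
[[0,0,6,0,0,0,0],[0,0.5,16,0,0,0,0],[0.5,0.5,20,0,0,0,0],[0,0,19.5,0,0,-0.001,0],[0,0.5,16,0,0,0,0],[0,0,6,0,0,0,0],[0,0,2,0,0,0,0],[0,0,5,0,0,0,0],[0,0,5,0,0,0,0],[0,0,2,0,0,0,0]]
```

View pics/s1.png

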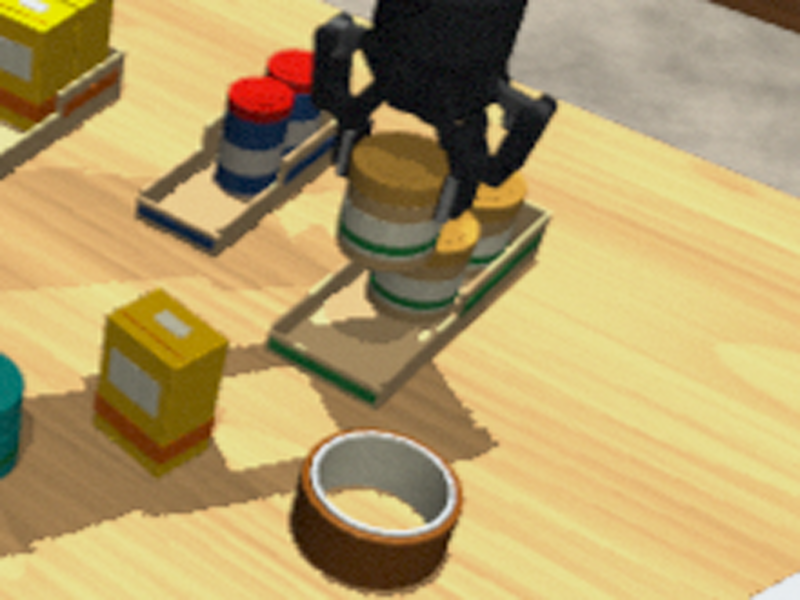

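The jar hangs upright at (400,200) over the empty place in its tray.

{"fn": "jog_arm", "kwargs": {"series": [[[0,0,6,0,0,0,0],[0,0.5,16,0,0,0,0],[0,0.5,20,0,0,0,0],[0,0,20,0,0,0,0],[0,0.5,16,0,0,0,0],[0,0,6,0,0,0,0],[0,0,4,0,0,0,0],[0,0,4,0,0,0,0],[0,0,3,0,0,0,0],[0,0,1,0,0,0,0]]]}}

```text
time_s: 6.2
eef_pos: [0.5902, -0.236, 0.0436]
eef_rot: [0.0, -0.005, 1.0, -0.0]
wrist_force: [-0.7, 0.5, -2.3]
opening: 0.685
grasp_force: 65.2
```

{"fn": "jog_arm", "kwargs": {"series": [[[0,0,1,0,0,0,0],[0,0,1,0,0,0,0],[0,0,0.5,0,0,0,0],[0,0,0.5,0,0,0,0],[0,0,0,0,0,0,0],[0,0,0,0,0,0,70],[0,0,0,0,0,0,75],[0,0,0,0,0,0,75],[0,0,0,0,0,0,75],[0,0,0,0,0,0,75]]]}}

```text
time_s: 7.2
eef_pos: [0.59, -0.2358, 0.0402]
eef_rot: [0.0, -0.005, 1.0, -0.0]
wrist_force: [-0.3, 0.5, -0.2]
opening: 0.875
grasp_force: 0.0
```

```bash
python3 - <<'E'
from h import *
plan([(590,-236,190,90.5,75,7),(452,192.5,200,84.1,70,13)])
E
```

```text
at [ 590.  -235.8   40.2] phi 90.52 tilt [ 0. -0.] t 7.2 q [-0.57  0.53  1.56 -0.    1.05 -2.15]
[[0,0,-8.5,0,0,0,75],[0,0,-23,0,0,0,75],[0,0,-29,0,0,0,75],[0,0,-29,0,0,0,75],[0,0,-28.5,0,0,0,75],[0,0,-23,0,0,0,75],[0,0,-9,0,0,0,75],[3.5,11.5,-0.5,0,0,0.003,70],[10,30.5,-0.5,0,0,0.008,70],[12,38.5,-1,0,0,0.01,70]]
[[13,38,-0.5,0,0,0.01,70],[13,38,-1,0,0,0.01,70],[13.5,38,-1,0,0,0.01,70],[14,37.5,-1,0,0,0.01,70],[14.5,37.5,-0.5,0,0,0.01,70],[14.5,37.5,-1,0,0,0.01,70],[15,37,-1,0,0,0.01,70],[15.5,37.5,-1,0,0,0.01,70],[12.5,29.5,-0.5,0,0,0.008,70],[5,11,-0.5,0,0,0.003,70]]
```

{"fn": "jog_arm", "kwargs": {"series": [[[0,0,-8,0,0,0,75],[0,0,-23,0,0,0,75],[0,0,-29,0,0,0,75],[0,0,-29,0,0,0,75],[0,0,-29,0,0,0,75],[0,0,-23,0,0,0,75],[0,0,-9,0,0,0,75],[3.5,11.5,0,0,0,0.003,70],[10,30.5,0,0,0,0.008,70],[12,38.5,-1,0,0,0.01,70]]]}}

```text
time_s: 8.2
eef_pos: [0.5626, -0.1544, 0.1891]
eef_rot: [-0.001, 0.007, 1.0, 0.001]
wrist_force: [0.7, 0.9, 0.1]
opening: 0.819
grasp_force: 0.0
```

{"fn": "jog_arm", "kwargs": {"series": [[[13,38,-1,0,0,0.01,70],[13,38,-1,0,0,0.01,70],[13.5,38,-1,0,0,0.01,70],[14,37.5,-1,0,0,0.01,70],[14.5,37.5,-1,0,0,0.01,70],[14.5,37.5,-1,0,0,0.01,70],[15,37,-1,0,0,0.01,70],[15.5,37.5,-1,0,0,0.01,70],[12.5,29.5,-1,0,0,0.008,70],[5,11,0,0,0,0.003,70]]]}}

```text
time_s: 9.2
eef_pos: [0.449, 0.1951, 0.1987]
eef_rot: [-0.002, 0.05, 0.999, 0.0]
wrist_force: [-0.1, -0.1, -0.8]
opening: 0.82
grasp_force: 0.0
```

```bash
python3 - <<'E'
from h import *
plan([(452,192.5,119,84.1,70,9),(452,192.5,119,84.1,70,1)])
c=ctrl.camera("wrist"); w=cloud(c); cv2.imwrite("pics/w2.png",c["frame"]); 
s=w[(w[...,2]>.142)&(w[...,2]<.16)]; s=s[np.hypot(s[:,0]-.452,s[:,1]-.1925)<.025]; print(len(s),cv2.minEnclosingCircle(s[:,:2].astype(np.float32)),np.median(s[:,2]))
c=ctrl.camera("top"); w=cloud(c); np.save("top1.npy",c,allow_pickle=True); s=w[(w[...,2]>.07)&(w[...,2]<.084)]; s=s[np.hypot(s[:,0]-.5895,s[:,1]+.237)<.033]; print("jar",len(s),cv2.minEnclosingCircle(s[:,:2].astype(np.float32)),np.median(s[:,2]))
E
```

```text
at [449.  195.1 198.7] phi 84.27 tilt [-0.0031  0.0002] t 9.2 q [ 0.17  0.02  1.85  0.    1.27 -1.3 ]
[[0,0,3.5,0,0,0,70],[-0.5,-0.5,8.5,0,0,0,70],[-0.5,0,11,0,0,0.001,70],[-0.5,-0.5,11.5,0,0,0,70],[-0.5,-0.5,11,0,0,0.001,70],[-0.5,0,11,0,0,0,70],[0,-0.5,11,0,0,0.001,70],[-0.5,0,9,0,0,0,70],[0,-0.5,3,0,0,0,70],[0,0,0,0,0,0,70]]
1242 ((0.4521852135658264, 0.19126471877098083), 0.015167854726314545) 0.15169077405376324
jar 456 ((0.5878187417984009, -0.2365613579750061), 0.030532650649547577) 0.07685905146934136
```

{"fn": "jog_arm", "kwargs": {"series": [[[0,0,3,0,0,0,70],[0,0,9,0,0,0,70],[-0.5,0,11,0,0,0,70],[-0.5,-0.5,11,0,0,0,60],[-0.5,0,11,0,0,0,60],[0,-0.5,11,0,0,0,60],[0,0,11,0,0,0,60],[0,0,9,0,0,0,60],[0,0,4,0,0,0,60],[0,0,0,0,0,0,60]]]}}

```text
time_s: 10.3
eef_pos: [0.4527, 0.1915, 0.1196]
eef_rot: [-0.001, 0.051, 0.999, -0.0]
wrist_force: [0.3, -0.3, -0.2]
opening: 0.703
grasp_force: 0.0
```

```bash
python3 - <<'E'
from h import *
plan([(452,192,119,84.1,60,2)])
E
```

```text
at [452.7 191.5 119.6] phi 84.12 tilt [-0.0012 -0.0002] t 10.3 q [ 0.16  0.13  1.91 -0.    1.1  -1.31]
[[0.5,0,0.5,0,0,0,60],[0.5,0.5,0,0,0,0,60]]
```

{"fn": "jog_arm", "kwargs": {"series": [[[0,0,0,0,0,0,0],[0,0,0,0,0,0,0],[0,0,0,0,0,0,0],[0,0,0,0,0,0,0],[0,0,0,0,0,0,0],[0,0,0,0,0,0,0],[0,0,0,0,0,0,0],[0,0,0,0,0,0,0],[0,0,-3,0,0,0,0],[0,0,-8,0,0,0,0]]]}}

```text
time_s: 11.3
eef_pos: [0.4516, 0.1911, 0.13]
eef_rot: [-0.002, 0.051, 0.999, -0.0]
wrist_force: [-0.7, 0.4, -4.5]
opening: 0.335
grasp_force: 59.4
```

```bash
python3 - <<'E'
from h import *
o=ctrl.get_obs(); print(o["eef_pos"],o["opening"]*85.4,o["grasp_force"],o["wrist_force"])
plan([(452.5,192,180,84.1,0,5),(592,242,180,84.1,0,12),(592,242,180,84.1,0,3)])
E
```

```text
[0.45156499 0.19111828 0.13004835] 28.63024245991441 59.42335546016693 [-0.67643064  0.39189478 -4.52897383]
at [451.6 191.1 130. ] phi 84.11 tilt [-0.0038 -0.0008] t 11.3 q [ 0.16  0.12  1.9  -0.    1.13 -1.31]
[[0,0,-4.5,0,0,0,0],[-0.5,0.5,-12.5,0,0,0,0],[0,0,-16,0,0,0,0],[-0.5,0.5,-12.5,0,0,0,0],[0,0,-4.5,0,0,0,0],[-4,2,0,0,0,0,0],[-10.5,5,0,0,0,0,0],[-13,6,0,0,0,0,0],[-13,6.5,0,0,0,0,0],[-13,6,0,0,0,0,0]]
[[-13,6.5,0,0,0,0,0],[-13.5,6.5,0,0,0,0,0],[-13,6,0,0,0,0,0],[-13,6.5,0,0,0,0,0],[-13,6,0,0,0,0,0],[-10.5,5,0,0,0,0,0],[-4,2,0,0,0,0,0],[0,0,0,0,0,0,0],[0,0,0,0,0,0,0],[0,0,0,0,0,0,0]]
```

{"fn": "jog_arm", "kwargs": {"series": [[[0,0,-4.5,0,0,0,0],[0,0,-12.5,0,0,0,0],[0,0,-16,0,0,0,0],[0,0,-12.5,0,0,0,0],[0,0,-4.5,0,0,0,0],[-4,2,0,0,0,0,0],[-10.5,5,0,0,0,0,0],[-13,6,0,0,0,0,0],[-13,6.5,0,0,0,0,0],[-13,6,0,0,0,0,0]]]}}

```text
time_s: 12.3
eef_pos: [0.5098, 0.2117, 0.1802]
eef_rot: [-0.001, 0.051, 0.999, -0.0]
wrist_force: [1.2, 0.4, -4.0]
opening: 0.339
grasp_force: 59.6
```

{"fn": "jog_arm", "kwargs": {"series": [[[-13,6.5,0,0,0,0,0],[-13.5,6.5,0,0,0,0,0],[-13,6,0,0,0,0,0],[-13,6.5,0,0,0,0,0],[-13,6,0,0,0,0,0],[-10.5,5,0,0,0,0,0],[-4,2,0,0,0,0,0],[0,0,0,0,0,0,0],[0,0,0,0,0,0,0],[0,0,0,0,0,0,0]]]}}

```text
time_s: 13.3
eef_pos: [0.592, 0.2413, 0.181]
eef_rot: [-0.0, 0.051, 0.999, -0.0]
wrist_force: [-0.2, -0.3, -3.6]
opening: 0.334
grasp_force: 59.6
```

```bash
python3 - <<'E'
from h import *
plan([(591.5,242,133,84.1,0,6),(591.5,242,123,84.1,0,4)])
c=ctrl.camera("side"); cv2.imwrite("pics/s2.png",cv2.resize(c["frame"][40:190,170:370],(800,600),interpolation=cv2.INTER_CUBIC))
E
```

```text
at [592.  241.3 181. ] phi 84.11 tilt [-0.0008 -0.0002] t 13.3 q [ 0.2   0.37  1.48 -0.    1.3  -1.27]
[[0,0,3.5,0,0,0,0],[0,0,9,0,0,0,0],[0.5,0.5,11.5,0,0,0,0],[0,0,11.5,0,0,0,0],[0,0,9,0,0,0,0],[0,0,3.5,0,0,0,0],[0,0,1.5,0,0,0,0],[0,0,3.5,0,0,0,0],[0,0,3.5,0,0,0,0],[0,0,1.5,0,0,0,0]]
```

View pics/s2.png

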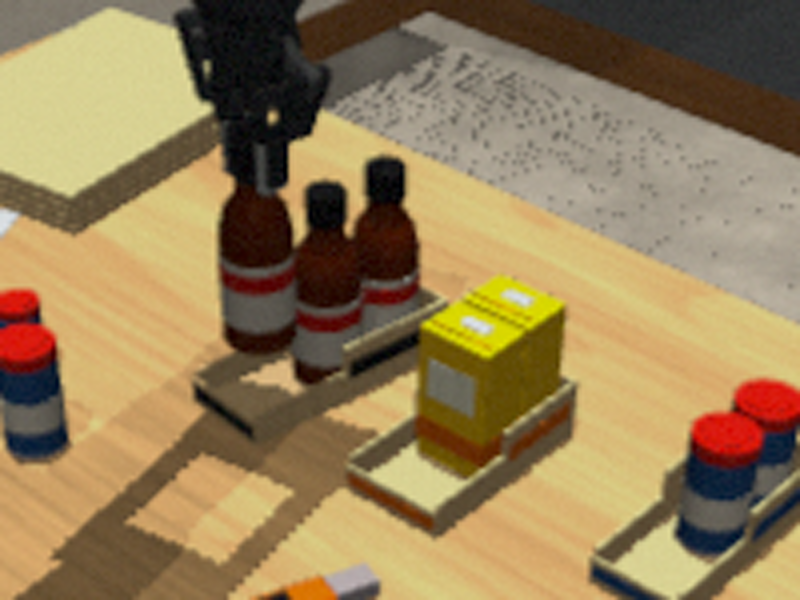

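The bottle hangs upright at (258,270) over its place, clear of the stock.

{"fn": "jog_arm", "kwargs": {"series": [[[0,0,3.5,0,0,0,0],[0,0,9,0,0,0,0],[0.5,0.5,11.5,0,0,0,0],[0,0,11.5,0,0,0,0],[0,0,9,0,0,0,0],[0,0,5,0,0,0,0],[0,0,3,0,0,0,0],[0,0,3,0,0,0,0],[0,0,1,0,0,0,0],[0,0,0,0,0,0,0]]]}}

```text
time_s: 14.35
eef_pos: [0.5922, 0.2421, 0.125]
eef_rot: [0.0, 0.051, 0.999, 0.0]
wrist_force: [0.4, -0.1, -3.6]
opening: 0.331
grasp_force: 59.6
```

{"fn": "jog_arm", "kwargs": {"series": [[[0,0,1,0,0,0,0],[0,0,0.5,0,0,0,0],[0,0,0.5,0,0,0,0],[0,0,0.5,0,0,0,0],[0,0,0,0,0,0,0],[0,0,0,0,0,0,0],[0,0,0,0,0,0,40],[0,0,0,0,0,0,50],[0,0,0,0,0,0,55],[0,0,0,0,0,0,55]]]}}

```text
time_s: 15.35
eef_pos: [0.5921, 0.242, 0.1221]
eef_rot: [-0.0, 0.051, 0.999, -0.0]
wrist_force: [0.2, -0.1, -0.5]
opening: 0.647
grasp_force: 0.0
```

```bash
python3 - <<'E'
from h import *
plan([(592,242,200,84.1,60,7),(447.5,325,150,91.8,65,10),(447.5,325,150,91.8,65,3)])
E
```

```text
at [592.1 242.  122.1] phi 84.11 tilt [-0.0001 -0.    ] t 15.35 q [ 0.2   0.43  1.52 -0.    1.19 -1.27]
[[0,0,-4.5,0,0,0,60],[0,0,-12,0,0,0,60],[0,0,-15,0,0,0,60],[0,0,-15,0,0,0,60],[0,0,-15,0,0,0,60],[0,0,-12,0,0,0,60],[0,0,-4.5,0,0,0,60],[5.5,2.5,2,0,0,-0.005,65],[15,6.5,4.5,0,0,-0.013,65],[18.5,9,6.5,0,0,-0.016,65]]
[[18,8.5,6,0,0,-0.017,65],[18,9.5,6,0,0,-0.016,65],[18,9.5,6,0,0,-0.017,65],[18,9.5,6.5,0,0,-0.016,65],[17.5,10,6,0,0,-0.016,65],[14,8.5,5,0,0,-0.013,65],[5.5,3,1.5,0,0,-0.005,65],[0,0,0,0,0,0,65],[0,0,0,0,0,0,65],[0,0,0,0,0,0,65]]
```

{"fn": "jog_arm", "kwargs": {"series": [[[0,0,-4.5,0,0,0,60],[0,0,-12,0,0,0,60],[0,0,-15,0,0,0,60],[0,0,-15,0,0,0,60],[0,0,-15,0,0,0,60],[0,0,-12,0,0,0,60],[0,0,-4.5,0,0,0,60],[5.5,2.5,2,0,0,-0.005,65],[15,6.5,4.5,0,0,-0.013,65],[18.5,9,6.5,0,0,-0.016,65]]]}}

```text
time_s: 16.35
eef_pos: [0.5542, 0.2633, 0.1863]
eef_rot: [-0.001, 0.035, 0.999, -0.0]
wrist_force: [-0.6, 0.2, 0.1]
opening: 0.76
grasp_force: 0.0
```

{"fn": "jog_arm", "kwargs": {"series": [[[18,8.5,6,0,0,-0.017,65],[18,9.5,6,0,0,-0.016,65],[18,9.5,6,0,0,-0.017,65],[18,9.5,6.5,0,0,-0.016,65],[17.5,10,6,0,0,-0.016,65],[14,8.5,5,0,0,-0.013,65],[5.5,3,1.5,0,0,-0.005,65],[0,0,0,0,0,0,65],[0,0,0,0,0,0,65],[0,0,0,0,0,0,65]]]}}

```text
time_s: 17.35
eef_pos: [0.4484, 0.3246, 0.1507]
eef_rot: [0.001, -0.015, 1.0, 0.0]
wrist_force: [0.0, 0.7, -0.6]
opening: 0.758
grasp_force: 0.0
```

```bash
python3 - <<'E'
from h import *
plan([(447.5,324.5,45,91.8,65,9),(447.5,324.5,45,91.8,65,1)])
c=ctrl.camera("wrist"); w=cloud(c)
s=w[(w[...,2]>.075)&(w[...,2]<.098)]; s=s[np.hypot(s[:,0]-.447,s[:,1]-.325)<.035]; print(len(s),cv2.minEnclosingCircle(s[:,:2].astype(np.float32)),np.median(s[:,2]))
c=ctrl.camera("top"); w=cloud(c); s=w[(w[...,2]>.145)&(w[...,2]<.163)]; s=s[np.hypot(s[:,0]-.591,s[:,1]-.242)<.025]; print("bottle",len(s),cv2.minEnclosingCircle(s[:,:2].astype(np.float32)),np.median(s[:,2]))
E
```

```text
at [448.4 324.6 150.7] phi 91.74 tilt [0.0011 0.0002] t 17.35 q [ 0.41  0.22  1.73 -0.    1.19 -1.19]
[[0,0,4.5,0,0,0,65],[0,0,11.5,0,0,0,65],[0.5,0,15,0,0,0,65],[0,0,14.5,0,0,0,65],[0,0,14.5,0,0,-0.001,65],[0,0,15,0,0,0,65],[0.5,0,14.5,0,0,0,65],[0,0,12,0,0,0,65],[0,0,4,0,0,0,65],[0,0,0,0,0,0,65]]
2468 ((0.4479503929615021, 0.3243831694126129), 0.023047057911753654) 0.08700104595646524
bottle 144 ((0.5909828543663025, 0.24316073954105377), 0.015199057757854462) 0.15399909874700546
```

The bottle sits centred in its place, so I'm picking up the tin next.

{"fn": "jog_arm", "kwargs": {"series": [[[0,0,4.5,0,0,0,65],[0,0,11.5,0,0,0,65],[0.5,0,15,0,0,0,65],[0,0,14.5,0,0,0,65],[0,0,14.5,0,0,0,65],[0,0,15,0,0,0,65],[0,0,14.5,0,0,0,65],[0,0,12,0,0,0,65],[0,0,4,0,0,0,65],[0,0,0,0,0,0,65]]]}}

```text
time_s: 18.45
eef_pos: [0.4465, 0.3246, 0.044]
eef_rot: [-0.001, -0.016, 1.0, -0.0]
wrist_force: [-0.7, 0.4, 0.9]
opening: 0.764
grasp_force: 0.0
```

{"fn": "jog_arm", "kwargs": {"series": [[[0,0,0,0,0,0,65],[0,0,0,0,0,0,0],[0,0,0,0,0,0,0],[0,0,0,0,0,0,0],[0,0,0,0,0,0,0],[0,0,0,0,0,0,0],[0,0,0,0,0,0,0],[0,0,0,0,0,0,0],[0,0,0,0,0,0,0],[0,0,0,0,0,0,0]]]}}

```text
time_s: 19.45
eef_pos: [0.4477, 0.3252, 0.0458]
eef_rot: [0.001, -0.016, 1.0, 0.0]
wrist_force: [-1.4, -1.0, 6.9]
opening: 0.522
grasp_force: 60.8
```

```bash
python3 - <<'E'
from h import *
plan([(448,324.5,210,91.8,0,10),(490,80,230,91.8,0,10),(637,-82,220,91.8,0,10)])
E
```

```text
at [447.7 325.2  45.8] phi 91.79 tilt [0.0017 0.0007] t 19.45 q [ 0.41  0.37  1.79 -0.    0.98 -1.19]
[[0,0,-6,0,0,0,0],[0,0,-16,0,0,0,0],[0,0,-20,0,0,0,0],[0,-0.5,-20,0,0,0,0],[0,0,-20,0,0,0,0],[0,0,-20,0,0,0,0],[0,0,-20,0,0,0,0],[-0.5,0,-20,0,0,0,0],[0,0,-16,0,0,0,0],[0,0,-6,0,0,0,0]]
[[-1,-9,-0.5,0,0,0,0],[-3.5,-24,-2,0,0,0,0],[-4,-30,-2.5,0,0,0,0],[-4.5,-30,-2.5,0,0,0,0],[-4,-30,-2.5,0,0,0,0],[-4,-30,-2.5,0,0,0,0],[-4.5,-30,-2.5,0,0,0,0],[-4,-30,-2.5,0,0,0,0],[-3.5,-24,-2,0,0,0,0],[-1,-9,-0.5,0,0,0,0]]
[[-5,-6,0.5,0,0,0,0],[-14,-16.5,1,0,0,0,0],[-17.5,-20,1,0,0,0,0],[-17,-20.5,1,0,0,0,0],[-17.5,-20,1.5,0,0,0,0],[-17.5,-20.5,1,0,0,0,0],[-17,-20.5,1.5,0,0,0,0],[-17.5,-20,1,0,0,0,0],[-14,-16.5,1,0,0,0,0],[-5,-6,0.5,0,0,0,0]]
```

{"fn": "jog_arm", "kwargs": {"series": [[[0,0,-6,0,0,0,0],[0,0,-16,0,0,0,0],[0,0,-20,0,0,0,0],[0,0,-20,0,0,0,0],[0,0,-20,0,0,0,0],[0,0,-20,0,0,0,0],[0,0,-20,0,0,0,0],[0,0,-20,0,0,0,0],[0,0,-16,0,0,0,0],[0,0,-6,0,0,0,0]]]}}

```text
time_s: 20.45
eef_pos: [0.4475, 0.3251, 0.2106]
eef_rot: [0.001, -0.016, 1.0, 0.0]
wrist_force: [-0.2, 0.1, -0.8]
opening: 0.519
grasp_force: 61.3
```

{"fn": "jog_arm", "kwargs": {"series": [[[-1,-9,-0.5,0,0,0,0],[-3.5,-24,-2,0,0,0,0],[-4,-30,-2.5,0,0,0,0],[-4.5,-30,-2.5,0,0,0,0],[-4,-30,-2.5,0,0,0,0],[-4,-30,-2.5,0,0,0,0],[-4.5,-30,-2.5,0,0,0,0],[-4,-30,-2.5,0,0,0,0],[-3.5,-24,-2,0,0,0,0],[-1,-9,-0.5,0,0,0,0]]]}}

```text
time_s: 21.45
eef_pos: [0.4882, 0.0776, 0.2277]
eef_rot: [-0.001, -0.014, 1.0, -0.0]
wrist_force: [0.5, 0.4, -1.0]
opening: 0.521
grasp_force: 61.4
```

{"fn": "jog_arm", "kwargs": {"series": [[[-5,-6,0.5,0,0,0,0],[-14,-16.5,1,0,0,0,0],[-17.5,-20,1,0,0,0,0],[-17,-20.5,1,0,0,0,0],[-17.5,-20,1.5,0,0,0,0],[-17.5,-20.5,1,0,0,0,0],[-17,-20.5,1.5,0,0,0,0],[-17.5,-20,1,0,0,0,0],[-14,-16.5,1,0,0,0,0],[-5,-6,0.5,0,0,0,0]]]}}

```text
time_s: 22.45
eef_pos: [0.6371, -0.0837, 0.2175]
eef_rot: [-0.0, -0.015, 1.0, -0.0]
wrist_force: [-0.1, 0.2, -1.1]
opening: 0.521
grasp_force: 61.5
```

```bash
python3 - <<'E'
from h import *
plan([(637,-82,120,91.8,0,10),(637,-82,60,91.8,0,7),(637,-82,51,91.8,0,3)])
c=ctrl.camera("side"); cv2.imwrite("pics/s3.png",cv2.resize(c["frame"][60:240,270:490],(800,600),interpolation=cv2.INTER_CUBIC))
E
```

```text
at [637.1 -83.7 217.5] phi 91.76 tilt [-0.0006 -0.0002] t 22.45 q [-0.31  0.34  1.44 -0.    1.36 -1.92]
[[0,0,3.5,0,0,0,0],[0,0,9.5,0,0,0,0],[0,0.5,12,0,0,0,0],[0,0,12,0,0,0,0],[0,0.5,12,0,0,0,0],[0,0,11.5,0,0,0,0],[0,0,12,0,0,-0.001,0],[0,0.5,12,0,0,0,0],[0,0,9.5,0,0,0,0],[0,0,3.5,0,0,0,0]]
[[0,0,3.5,0,0,0,0],[0,0,9,0,0,0,0],[0,0,11.5,0,0,0,0],[0,0,12,0,0,0,0],[0,0,11.5,0,0,0,0],[0,0,9,0,0,0,0],[0,0,3.5,0,0,0,0],[0,0,3,0,0,0,0],[0,0,3,0,0,0,0],[0,0,3,0,0,0,0]]
```

View pics/s3.png

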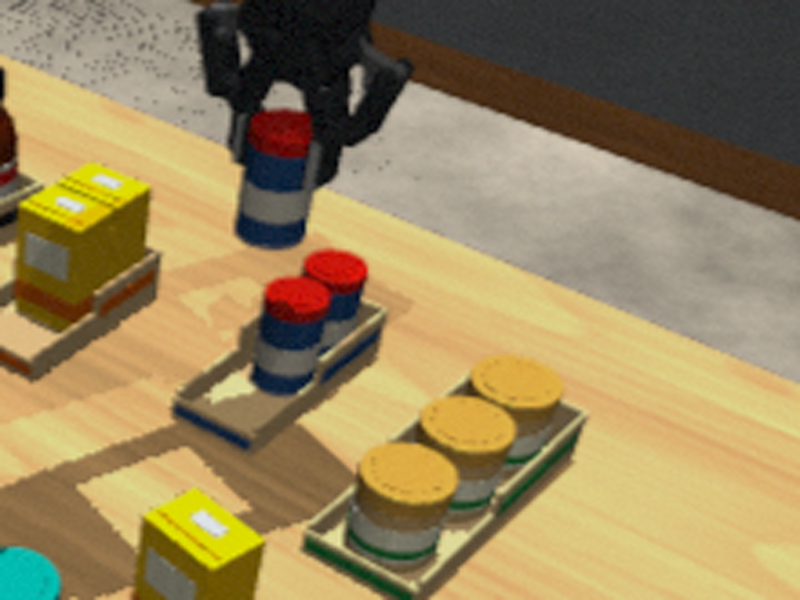

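The tin is held upright at (275,180) above its tray, and the jar at (405,500) stands well in its own.

{"fn": "jog_arm", "kwargs": {"series": [[[0,0,4,0,0,0,0],[0,0.5,10,0,0,0,0],[0,0.5,16,0,0,0,0],[0,0,20,0,0,0,0],[0,0,20,0,0,0,0],[0,0,20,0,0,0,0],[0,0,20,0,0,0,0],[0,0,16,0,0,0,0],[0,0,10,0,0,0,0],[0,0,4,0,0,0,0]]]}}

```text
time_s: 23.5
eef_pos: [0.6347, -0.0804, 0.0771]
eef_rot: [-0.001, -0.016, 1.0, 0.0]
wrist_force: [-0.7, -0.5, -0.7]
opening: 0.521
grasp_force: 61.5
```

{"fn": "jog_arm", "kwargs": {"series": [[[0,0,3,0,0,0,0],[0,0,5,0,0,0,0],[0,0,5,0,0,0,0],[0,0,5,0,0,0,0],[0,0,3,0,0,0,0],[0,0,1,0,0,0,0],[0,0,0,0,0,0,0],[0,0,0,0,0,0,0],[0,0,0,0,0,0,0],[0,0,0,0,0,0,0]]]}}

```text
time_s: 24.5
eef_pos: [0.6358, -0.081, 0.057]
eef_rot: [0.0, -0.016, 1.0, -0.0]
wrist_force: [-0.4, -0.3, -1.1]
opening: 0.522
grasp_force: 61.5
```

{"fn": "jog_arm", "kwargs": {"series": [[[0,0,2,0,0,0,0],[-0.5,-0.5,2,0,0,0,0],[-0.5,0,1.5,0,0,0,0],[0,0,1,0,0,0,0],[0,0,0.5,0,0,0,0],[0,0,0.5,0,0,0,0],[0,0,0,0,0,0,0],[0,0,0,0,0,0,0],[0,0,0,0,0,0,0],[0,0,0,0,0,0,0]]]}}

```text
time_s: 25.5
eef_pos: [0.6367, -0.0815, 0.0494]
eef_rot: [0.0, -0.016, 1.0, -0.0]
wrist_force: [-0.2, 0.2, -0.8]
opening: 0.518
grasp_force: 61.5
```

{"fn": "jog_arm", "kwargs": {"series": [[[0,0,0.5,0,0,0,0],[0,0,0.5,0,0,0,0],[0,0,0,0,0,0,0],[0,0,0,0,0,0,0],[0,0,0,0,0,0,48],[0,0,0,0,0,0,54],[0,0,0,0,0,0,62],[0,0,0,0,0,0,65],[0,0,0,0,0,0,65],[0,0,0,0,0,0,65]]]}}

```text
time_s: 26.5
eef_pos: [0.6367, -0.0815, 0.0482]
eef_rot: [-0.0, -0.016, 1.0, 0.0]
wrist_force: [-0.3, -0.1, 0.2]
opening: 0.758
grasp_force: 0.0
```

```bash
python3 - <<'E'
from h import *
plan([(637,-82,170,91.8,65,9),(434.5,-193.5,170,80.4,80,11)])
E
```

```text
at [636.7 -81.5  48.2] phi 91.79 tilt [-0.0001  0.    ] t 26.5 q [-0.31  0.53  1.54  0.    1.07 -1.91]
[[0,0,-5,0,0,0,65],[0,0,-13.5,0,0,0,65],[0,0,-17,0,0,0,65],[0,0,-17,0,0,0,65],[0,-0.5,-17,0,0,0,65],[0,0,-17,0,0,0,65],[-0.5,0,-16.5,0,0,0,65],[0,0,-13.5,0,0,0,65],[0,0,-5.5,0,0,0,65],[6.5,-3.5,0,0,0,0.006,80]]
[[18,-9,0,0,0,0.018,80],[22,-12,0,0,0,0.021,80],[22,-12.5,0,0,0,0.022,80],[21.5,-13,0,0,0,0.022,80],[21.5,-13.5,0,0,0,0.021,80],[21,-13.5,0,0,0,0.022,80],[20.5,-14.5,0,0,0,0.021,80],[20.5,-14.5,0,0,0,0.022,80],[16,-12.5,0,0,0,0.017,80],[6,-4.5,0,0,0,0.007,80]]
```

{"fn": "jog_arm", "kwargs": {"series": [[[0,0,-5,0,0,0,65],[0,0,-13.5,0,0,0,65],[0,0,-17,0,0,0,65],[0,0,-17,0,0,0,65],[0,0,-17,0,0,0,65],[0,0,-17,0,0,0,65],[0,0,-17,0,0,0,65],[0,0,-13.5,0,0,0,65],[0,0,-5,0,0,0,65],[6.5,-3.5,0,0,0,0.006,80]]]}}

```text
time_s: 27.5
eef_pos: [0.631, -0.0851, 0.1715]
eef_rot: [0.001, -0.013, 1.0, -0.0]
wrist_force: [-0.7, -0.6, -0.4]
opening: 0.906
grasp_force: 0.0
```

{"fn": "jog_arm", "kwargs": {"series": [[[18,-9,0,0,0,0.018,80],[22,-12,0,0,0,0.021,80],[22,-12.5,0,0,0,0.022,80],[21.5,-13,0,0,0,0.022,80],[21.5,-13.5,0,0,0,0.021,80],[21,-13.5,0,0,0,0.022,80],[20.5,-14.5,0,0,0,0.021,80],[20.5,-14.5,0,0,0,0.022,80],[16,-12.5,0,0,0,0.017,80],[6,-4.5,0,0,0,0.007,80]]]}}

```text
time_s: 28.5
eef_pos: [0.4319, -0.1933, 0.1693]
eef_rot: [-0.001, 0.085, 0.996, 0.0]
wrist_force: [-0.2, -0.4, -0.3]
opening: 0.936
grasp_force: 0.0
```

```bash
python3 - <<'E'
from h import *
plan([(434.5,-193.5,65,80.4,80,10)])
c=ctrl.camera("wrist"); w=cloud(c)
s=w[(w[...,2]>.1)&(w[...,2]<.115)]; s=s[np.hypot(s[:,0]-.4345,s[:,1]+.193)<.045]; print(len(s),cv2.minAreaRect((s[:,:2]*1000).astype(np.float32)),np.median(s[:,2]))
c=ctrl.camera("top"); w=cloud(c); s=w[(w[...,2]>.08)&(w[...,2]<.098)]; s=s[np.hypot(s[:,0]-.637,s[:,1]+.082)<.026]; print("tin",len(s),cv2.minEnclosingCircle(s[:,:2].astype(np.float32)),np.median(s[:,2]))
E
```

```text
at [ 431.9 -193.3  169.3] phi 80.25 tilt [-0.002   0.0011] t 28.5 q [-0.67  0.02  1.92 -0.    1.21 -2.07]
[[0,0,4,0,0,0,80],[-0.5,0,10,0,0,0,80],[0,0,12.5,0,0,-0.001,80],[-0.5,0,13,0,0,0,80],[-0.5,0,12.5,0,0,0,80],[0,0,13,0,0,-0.001,80],[-0.5,0,12.5,0,0,0,80],[-0.5,0,13,0,0,0,80],[0,0,10,0,0,0,80],[0,0,4,0,0,-0.001,80]]
3724 ((434.4708251953125, -195.44515991210938), (58.290550231933594, 42.35477828979492), 80.13804626464844) 0.10682249483383019
tin 278 ((0.6370834112167358, -0.07953473180532455), 0.023943953216075897) 0.08983850557314416
```

{"fn": "jog_arm", "kwargs": {"series": [[[0,0,4,0,0,0,80],[0,0,10,0,0,0,80],[0,-0.5,12.5,0,0,0,80],[-0.5,-0.5,13,0,0,0,80],[0,0,12.5,0,0,0,80],[0,0,13,0,0,0,80],[0,0,12.5,0,0,0,80],[0,0,13,0,0,0,80],[0,0,10,0,0,0,80],[0,0,4,0,0,0,80]]]}}

```text
time_s: 29.6
eef_pos: [0.4338, -0.1937, 0.0644]
eef_rot: [-0.001, 0.084, 0.996, 0.001]
wrist_force: [0.4, -0.4, 0.7]
opening: 0.935
grasp_force: 0.0
```

{"fn": "jog_arm", "kwargs": {"series": [[[0,0,0,0,0,0,80],[0,0,0,0,0,0,80],[0,0,0,0,0,0,0],[0,0,0,0,0,0,0],[0,0,0,0,0,0,0],[0,0,0,0,0,0,0],[0,0,0,0,0,0,0],[0,0,0,0,0,0,0],[0,0,0,0,0,0,0],[0,0,0,0,0,0,0]]]}}

```text
time_s: 30.6
eef_pos: [0.4351, -0.1947, 0.0666]
eef_rot: [0.001, 0.084, 0.996, -0.001]
wrist_force: [0.2, -0.3, 5.0]
opening: 0.675
grasp_force: 64.9
```

```bash
python3 - <<'E'
from h import *
plan([(434.5,-193.5,210,80.4,0,10),(470,-20,220,86,0,9),(470,-20,220,86,0,1),(596,91.5,210,92.3,0,9),(596,91.5,210,92.3,0,1)])
E
```

```text
at [ 435.1 -194.7   66.6] phi 80.38 tilt [ 0.0015 -0.0012] t 30.6 q [-0.67  0.19  1.97  0.    0.98 -2.07]
[[0,0,-5,0,0,0,0],[0,0,-14,0,0,0,0],[0,0.5,-17.5,0,0,0,0],[0.5,0,-17.5,0,0,0,0],[0,0,-17.5,0,0,0,0],[0,0,-17.5,0,0,0,0],[0,0.5,-17.5,0,0,0,0],[0,0,-17.5,0,0,0,0],[0,0,-14,0,0,0,0],[0.5,0,-5.5,0,0,0,0]]
[[-0.5,7.5,-0.5,0,0,-0.004,0],[-0.5,19.5,-1,0,0,-0.011,0],[-1.5,24.5,-1.5,0,0,-0.014,0],[-1.5,24.5,-1,0,0,-0.013,0],[-1.5,24.5,-1.5,0,0,-0.014,0],[-2.5,24.5,-1.5,0,0,-0.013,0],[-2.5,24.5,-1.5,0,0,-0.014,0],[-2.5,20,-1,0,0,-0.011,0],[-1,7,-0.5,0,0,-0.004,0],[0,0,0,0,0,0,0]]
[[-5,5,0.5,0,0,-0.005,0],[-13,13.5,1,0,0,-0.012,0],[-16.5,16,1.5,0,0,-0.015,0],[-17,16.5,1.5,0,0,-0.015,0],[-17,15.5,1.5,0,0,-0.016,0],[-17.5,16,1,0,0,-0.015,0],[-17.5,15,1.5,0,0,-0.015,0],[-14.5,12.5,1,0,0,-0.012,0],[-5.5,4,0.5,0,0,-0.005,0],[0,0,0,0,0,0,0]]
```

{"fn": "jog_arm", "kwargs": {"series": [[[0,0,-5,0,0,0,0],[0,0,-14,0,0,0,0],[0,0,-18,0,0,0,0],[0,0,-18,0,0,0,0],[0,0,-18,0,0,0,0],[0,0,-18,0,0,0,0],[0,0,-18,0,0,0,0],[0,0,-18,0,0,0,0],[0,0,-14,0,0,0,0],[0,0,-5,0,0,0,0]]]}}

```text
time_s: 31.6
eef_pos: [0.4346, -0.1942, 0.213]
eef_rot: [0.001, 0.084, 0.996, -0.0]
wrist_force: [0.2, -0.7, -1.6]
opening: 0.669
grasp_force: 64.3
```

{"fn": "jog_arm", "kwargs": {"series": [[[-0.5,7.5,-0.5,0,0,-0.004,0],[-0.5,19.5,-1,0,0,-0.011,0],[-1.5,24.5,-1.5,0,0,-0.014,0],[-1.5,24.5,-1,0,0,-0.013,0],[-1.5,24.5,-1.5,0,0,-0.014,0],[-2.5,24.5,-1.5,0,0,-0.013,0],[-2.5,24.5,-1.5,0,0,-0.014,0],[-2.5,20,-1,0,0,-0.011,0],[-1,7,-0.5,0,0,-0.004,0],[0,0,0,0,0,0,0]]]}}

```text
time_s: 32.6
eef_pos: [0.4697, -0.0196, 0.2209]
eef_rot: [-0.001, 0.034, 0.999, 0.0]
wrist_force: [-1.0, -0.4, -1.8]
opening: 0.676
grasp_force: 64.7
```

{"fn": "jog_arm", "kwargs": {"series": [[[-5,5,0.5,0,0,-0.005,0],[-13,13.5,1,0,0,-0.012,0],[-16.5,16,1.5,0,0,-0.015,0],[-17,16.5,1.5,0,0,-0.015,0],[-17,15.5,1.5,0,0,-0.016,0],[-17.5,16,1,0,0,-0.015,0],[-17.5,15,1.5,0,0,-0.015,0],[-14.5,12.5,1,0,0,-0.012,0],[-5.5,4,0.5,0,0,-0.005,0],[0,0,0,0,0,0,0]]]}}

```text
time_s: 33.6
eef_pos: [0.5965, 0.0904, 0.211]
eef_rot: [-0.001, -0.02, 1.0, -0.0]
wrist_force: [0.2, 0.1, -1.8]
opening: 0.67
grasp_force: 64.7
```

```bash
python3 - <<'E'
from h import *
plan([(595.5,91.5,85,92.3,0,10)])
c=ctrl.camera("side"); cv2.imwrite("pics/s4.png",cv2.resize(c["frame"][40:220,200:420],(800,600),interpolation=cv2.INTER_CUBIC))
E
```

```text
at [596.5  90.4 211. ] phi 92.3 tilt [-0.001  -0.0002] t 33.6 q [-0.05  0.26  1.55 -0.    1.33 -1.66]
[[0,0,4.5,0,0,0,0],[0,0,12.5,0,0,0,0],[0,0.5,15.5,0,0,0,0],[0.5,0,15,0,0,0,0],[0,0,15.5,0,0,0,0],[0,0,15.5,0,0,0,0],[0,0.5,15,0,0,0,0],[0.5,0,15.5,0,0,0,0],[0,0,12.5,0,0,0,0],[0,0,4.5,0,0,0,0]]
```

View pics/s4.png

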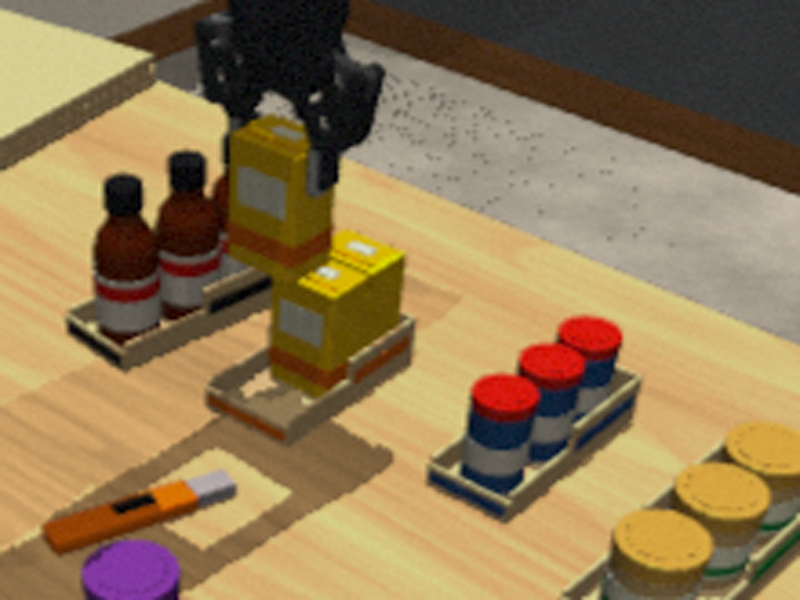

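The carton is held squared at (280,195), and the bottle, tin and jar stand in their trays.

{"fn": "jog_arm", "kwargs": {"series": [[[0,0,4.5,0,0,0,0],[0,0,12.5,0,0,0,0],[0,0.5,15,0,0,0,0],[0.5,0,15,0,0,0,0],[0,0,15,0,0,0,0],[0,0,15,0,0,0,0],[0,0,15,0,0,0,0],[0.5,0,15,0,0,0,0],[0,0,12.5,0,0,0,0],[0,0,4.5,0,0,0,0]]]}}

```text
time_s: 34.65
eef_pos: [0.5942, 0.0912, 0.0857]
eef_rot: [-0.001, -0.02, 1.0, 0.0]
wrist_force: [0.1, -0.4, -2.8]
opening: 0.668
grasp_force: 64.7
```

{"fn": "jog_arm", "kwargs": {"series": [[[0,0,3,0,0,0,0],[0,0,4,0,0,0,0],[0,0,3,0,0,0,0],[0,0,2,0,0,0,0],[0,0,1,0,0,0,0],[0,0,0,0,0,0,0],[0,0,0,0,0,0,0],[0,0,0,0,0,0,0],[0,0,0,0,0,0,0],[0,0,0,0,0,0,0]]]}}

```text
time_s: 35.65
eef_pos: [0.5953, 0.0912, 0.0749]
eef_rot: [0.0, -0.02, 1.0, -0.0]
wrist_force: [0.6, -0.0, -2.6]
opening: 0.673
grasp_force: 64.7
```

{"fn": "jog_arm", "kwargs": {"series": [[[0,0,1.5,0,0,0,0],[0,0,1.5,0,0,0,0],[0,0,1,0,0,0,0],[0,0,0.5,0,0,0,0],[0,0,0.5,0,0,0,0],[0,0,0,0,0,0,0],[0,0,0,0,0,0,0],[0,0,0,0,0,0,0],[0,0,0,0,0,0,0],[0,0,0,0,0,0,0]]]}}

```text
time_s: 36.65
eef_pos: [0.5952, 0.0912, 0.0698]
eef_rot: [0.0, -0.02, 1.0, 0.0]
wrist_force: [-0.4, 0.2, -2.4]
opening: 0.675
grasp_force: 64.8
```

{"fn": "jog_arm", "kwargs": {"series": [[[0,0,0.5,0,0,0,0],[0,0,0.5,0,0,0,0],[0,0,0,0,0,0,0],[0,0,0,0,0,0,0],[0,0,0,0,0,0,0],[0,0,0,0,0,0,0],[0,0,0,0,0,0,0],[0,0,0,0,0,0,0],[0,0,0,0,0,0,0],[0,0,0,0,0,0,0]]]}}

```text
time_s: 37.65
eef_pos: [0.5954, 0.0912, 0.0697]
eef_rot: [0.0, -0.02, 1.0, -0.0]
wrist_force: [-2.8, -1.2, 3.6]
opening: 0.668
grasp_force: 65.6
```

Contact on the floor: force +3.6 N, and z stopped at 69.7. Releasing.

{"fn": "jog_arm", "kwargs": {"series": [[[0,0,0,0,0,0,59],[0,0,0,0,0,0,62],[0,0,0,0,0,0,68],[0,0,0,0,0,0,74],[0,0,0,0,0,0,74],[0,0,0,0,0,0,74],[0,0,-5,0,0,0,74],[0,0,-12,0,0,0,74],[0,0,-18,0,0,0,74],[0,0,-18,0,0,0,74]]]}}

```text
time_s: 38.65
eef_pos: [0.5954, 0.0912, 0.1233]
eef_rot: [0.0, -0.02, 1.0, -0.0]
wrist_force: [0.5, -0.3, 0.3]
opening: 0.866
grasp_force: 0.0
```

{"fn": "jog_arm", "kwargs": {"series": [[[0,0,-20,0,0,0,74],[0,0,-25,0,0,0,74],[0,0,-25,0,0,0,74],[0,0,-20,0,0,0,74],[10,0,-10,0,0,0,74],[25,0,0,0,0,0,74],[30,0,0,0,0,0,74],[30,0,0,0,0,0,74],[25,0,0,0,0,0,74],[10,0,0,0,0,0,74]]]}}

```text
time_s: 39.65
eef_pos: [0.4638, 0.0861, 0.2227]
eef_rot: [0.0, -0.02, 1.0, -0.0]
wrist_force: [0.4, 0.5, 0.9]
opening: 0.866
grasp_force: 0.0
```

```bash
python3 - <<'E'
from h import *
c=ctrl.camera("side"); cv2.imwrite("pics/s5.png",cv2.resize(c["frame"],(800,600),interpolation=cv2.INTER_CUBIC))
c=ctrl.camera("top"); cv2.imwrite("pics/t5.png",cv2.resize(c["frame"],(800,600),interpolation=cv2.INTER_CUBIC)); w=cloud(c)
s=w[(w[...,2]>.1)&(w[...,2]<.118)&(abs(w[...,0]-.595)<.05)&(abs(w[...,1]-.0914)<.045)]; 
s=s[s[:,0]<.620]; print(len(s),cv2.minAreaRect((s[:,:2]*1000).astype(np.float32)),np.median(s[:,2]))
E
```

```text
return _methods._mean(a, axis=axis, dtype=dtype,
  ret = ret.dtype.type(ret / rcount)
```

View pics/s5.png

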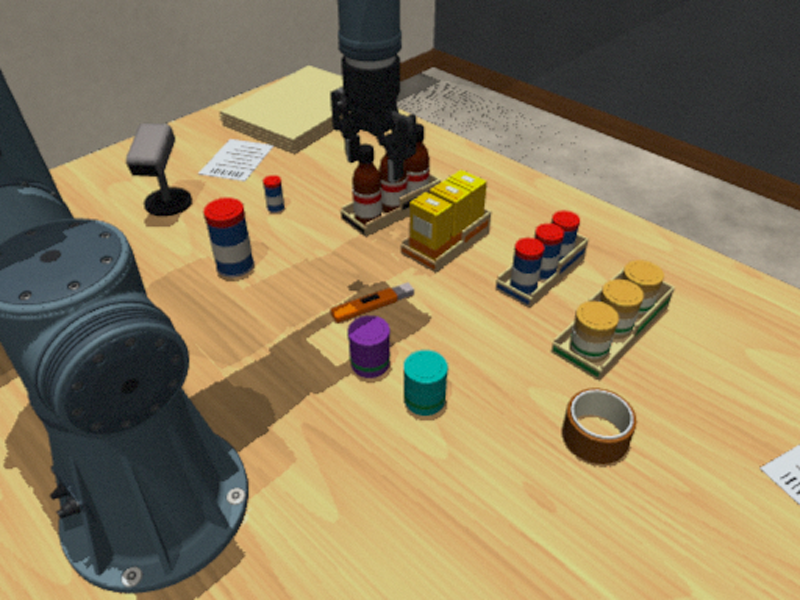

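View pics/t5.png

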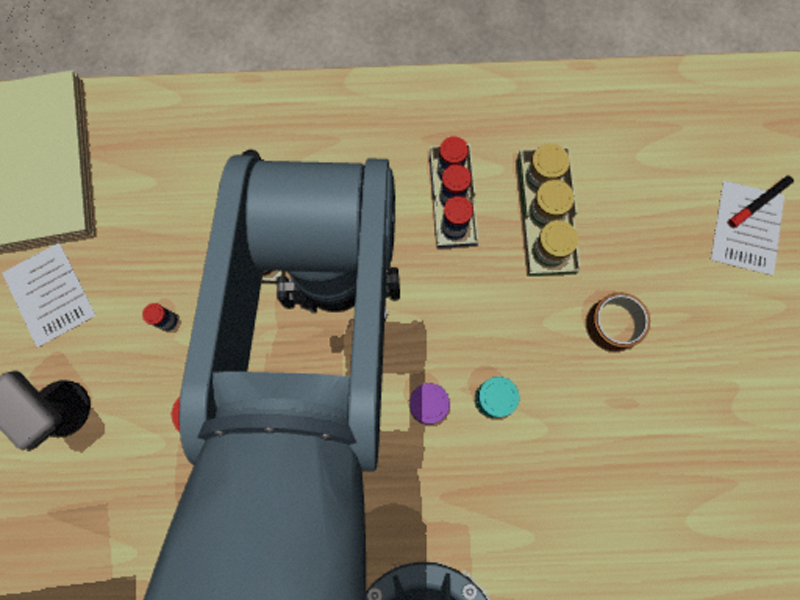

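All four stand in line in their trays: carton (432,220), bottle (368,190), tin (527,265) and jar (597,330) in the side view. The tape, cutter and look-alikes have not moved. The top view of the carton is blocked by the arm, so I'll check its height and yaw from the side camera and then hand in if it is good.

```bash
python3 - <<'E'
from h import *
c=ctrl.camera("side"); w=cloud(c); v,u=np.mgrid[:384,:512]
m=(w[...,2]>.102)&(w[...,2]<.118)&(abs(w[...,0]-.595)<.03)&(abs(w[...,1]-.0914)<.05)
s=w[m&(w[...,0]<.619)]; R=cv2.minAreaRect((s[:,:2]*1000).astype(np.float32)); z=np.median(s[:,2]); print(len(s),R,z)
# front face yaw
f=w[(w[...,2]>.035)&(w[...,2]<.095)&(abs(w[...,0]-.574)<.012)&(abs(w[...,1]-.0914)<.025)]
k=np.polyfit(f[:,1],f[:,0],1); print("front yaw",np.degrees(-np.arctan(k[0])),"x",np.median(f[:,0]))
A=np.linalg.lstsq(np.c_[f[:,1:],np.ones(len(f))],f[:,0],rcond=None)[0]; print("lean deg",np.degrees(np.arctan(A[1])))
ok=abs(z-.108)<.004 and abs(np.degrees(-np.arctan(k[0]))-2.3)<4 and abs(np.degrees(np.arctan(A[1])))<3
if ok: print(ctrl.hand_in())
E
```

```text
262 ((596.2137451171875, 90.07911682128906), (44.853546142578125, 58.54667663574219), 2.131143569946289) 0.10901754345646658
front yaw 1.8369302065569901 x 0.5758284842701673
lean deg 0.039053311429072146
the job is handed in; nothing more can be done
None
```

The jar, bottle, tin and carton are each upright in the empty front place of their own tray, with the carton within about half a degree of square to its tray and the bystanders untouched; the job was handed in at about 40 s.

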